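# Start the roll laminator for a cold run

## Robot

A 7-joint arm with a two-finger parallel gripper is mounted at the origin on the work surface. World frame = base frame: x ahead of the robot, y to its left, z up, the work surface at z = 0. Lengths are in m, angles in rad, forces in N, time in s.
With the tool pointing down it reaches from about 0.425 to 1.025 m from the base axis. Payload 9.4 kg.
Tool frame: the origin (TCP) lies midway between the tips of the shut fingers; the grasp point (between the pads) lies 19 mm behind it (env.grip_point_offset is the distance from the TCP to the grasp point, in m); z points along the fingers, y is the line along which they close (so a half turn about z gives the same grasp; the last joint's range is limited). The gripper opens to 93 mm and grips with 3 to 60 N. Pads are 15 mm wide; open, the fingers measure 128 mm over their backs; the gripper's body (75 mm by 188 mm) begins 65 mm behind the grasp point.
Start: joints at [1.208, 0.599, -0.003, 1.599, 0.002, 0.943, -0.08], TCP at [0.204, -0.696, 0.219] pointing down, gripper open.
Joint ranges: [-2.57, 2.57], [-0.35, 1.97], [-1.29, 1.29], [0.11, 2.56], [-1.05, 4.19], [0.11, 1.86], [-2.63, 2.63]. Speed limits (rad/s): [2.22, 2.22, 3.01, 3.01, 3.14, 3.14, 3.14].

## Interface

Orientations are given as [roll, pitch, yaw] about the fixed x, y, z axes, in that order (R = Rz(yaw) Ry(pitch) Rx(roll)).
In Python, from rig import env, kin, sensors, cams, order gives the robot as it stands. Calls block until the motion is done:
- env.move_to(position, orientation): joint-space move of the TCP to a pose.
- env.line_to(position, velocity=0.15, attitude=None, force_limit=None): straight line of the TCP; attitude=None keeps the orientation; velocity is the mean speed in m/s. With force_limit (N) it stops when the force on the tool has changed by that much, and returns True; else False.
- env.goto_joints(angles): joint-space move.
- env.release() and env.grasp(squeeze=None): open the fingers fully, or close them until they stop; squeeze is the grip in N (None keeps the last).
- env.pause(seconds).
- kin.ik(position, orientation): joint angles nearest the present ones, or None.
- sensors.get_obs(): the state.
- cams.grab_frame(name): name is "side" or "top"; returns a dict with "frame" (400x640x3 uint8, red, green, blue), "fx", "fy", "cx", "cy" (pixels), "cam_to_world" (4x4, takes a point from camera to world coordinates). Camera axes: x right, y up, looking along -z (the intrinsics and any distortion apply to the point x, -y, -z); pixel columns grow to the right and rows downward; lengths in m; the calibration is good to about 2 mm. A picture is of the moment at which its call begins. There is no depth.
A pose or a line that the arm cannot do raises env.PlanningError and nothing moves.
- order.sign_off(): hands the job in; it is judged then, once.
The state is a dict: "time": time; "qpos": joint angles; "joint_vel": joint speeds; "tau": joint torques, N m; "tool_pos": TCP position; "tcp_rot": TCP orientation; "contact_force": force on the tool from outside, world axes, zero at the start; "ft_torque": the same for the moment, N m; "width": finger opening in m; "finger_force": force on a finger pad.
Only numpy, scipy, OpenCV 4.12 (cv2) and the standard library are available. Lean on these libraries where they do the work, as an engineer would, in place of code of your own. Each camera call takes 0.05 s, during which the arm holds its last target. There are 200 camera calls.

## Task

Start the photo laminator for a run of cold film, pressing with the fingertips: push the raised roller guard down until it is shut, then press the far end of the wide mains rocker down so that it tips over to on, then press the round run key fully in and let it go. Leave the narrow heat rocker off and the oblong stop key unpressed, and do not lift or shift anything that stands on the machine or the table.

Things in the scene. Friction and masses are not known exactly. Their poses are not given: they have to be found in the camera images.
- laminator: Fixed desktop roll laminator with red cheeks, 590 wide (y), 230 deep (x) plus feed table. Origin under its middle on the table; x to its rear, away from the robot, y to its left, z up. Right cheek (y -300 to -130): level aluminium panel, 170 above the table. Left cheek: y 210 to 290, top 170. Between: guard over rollers, behind it a white film roll, top 221. Fixed knob 21 tall at x 70, y -180.
- guard (a joint): Grey sheet guard, 328 wide (y), 130 deep, clear strip near its front, black tab at its front lip. Hinged at its rear: line at machine x 60, z 166, y -124 to 204. 0 = shut and level, grows (rad) as the front rises; starts at 0.55 to 0.95. Friction keeps it at any angle; 2 to 6 N down, 50 or more from the hinge, moves it, to a hard stop when shut.
- guard_push (a point): Point on the guard's upper face, 65 mm from the hinge line, in the middle of its width (machine y 40). It moves with the guard; 170 above the table and at machine x -5 when shut.
- mains (a joint): Tilt of the wide black mains rocker, 44 long (x), 28 wide (y), at machine x 0, y -250, pivot in its middle; two flat halves in a shallow V, bezel 3 high. 0 = off: near half level, far half (away from the robot) standing up by 0.4 rad; 0.40 rad = on: far half pressed level, its face 7 above the panel. Friction keeps it where it is left; 3 to 5 N down on the far half tips it.
- mains_end (a point): Point on the face of the mains rocker's far half (the end to press), 15 mm from its middle, on its centre line; about 13 mm above the panel when off, 7 when on.
- heat (a joint): Tilt of the narrow black heat rocker, 44 long, 14 wide, at machine x 0, y -180, 70 to the left of the mains rocker; otherwise like it: 0 = off, far half up; 0.40 = on. To be left off.
- run (a joint): Travel of the round black run key, 28 across, at machine x -65, y -180, on the robot's side of the heat rocker: 0 = out, 0.005 m = fully in, springs back; 1.5 N to start, 5 N fully in.
- run_top (a point): Middle of the top of the run key, 11 mm above the panel when out, with a steel bezel 39 across and 3 high around the key.
- stop (a joint): Travel of the oblong black stop key, 20 (x) by 42 (y), at machine x -65, y -250, to the right of the run key, its top 11 above the panel; 0 = out, 0.005 m = in. To be left alone.
- loupe: Black waisted photo loupe 36 across, 40 tall, loose on the control deck beyond the mains rocker; origin at its foot. Only a bystander.
- cleaner: Small clear cleaner bottle 44 across, 110 tall with a white cap, loose on the machine's left cheek; origin at its foot. Only a bystander.
- tape: Roll of brown tape lying flat on the table, 100 across, 48 tall; origin at its foot. Only a bystander.
- pen_mug: White mug of pens, 76 across, pens to 150 tall, on the table; origin at its foot. Only a bystander.
- brayer: Hand brayer with a wooden handle, 200 long, 112 wide, 34 tall, on the table; origin on the table near its middle. Only a bystander.
- ruler: Steel ruler 300 x 30 x 4 on the table; origin under its middle. Only a bystander.
- cutter: Grey shut utility cutter 150 x 26 x 20 on the table; origin under its middle. Only a bystander.

How it is judged:
On the way, in this order (a step that is already met when the one before it is completed fails the run):
1. the roller guard is pushed shut (value of joint guard below 0.04 rad), for 0.1 s.
2. the mains rocker is tipped over to on (value of joint mains above 0.34 rad), for 0.1 s.
3. the run key is pressed in (value of joint run above 0.0035 m), for 0.05 s.
At the end, for the whole second after the job is handed in: The guard is shut (within 0.04 rad), the mains rocker on (over 0.34 rad), the heat rocker off (under 0.06 rad), the run and stop keys out (within 1.2 mm), and every bystander within 20 mm of its first place (value of joint guard below 0.04 rad and value of joint mains above 0.34 rad and value of joint heat below 0.06 rad and value of joint each of run, stop below 0.0012 m and distance of each of loupe, cleaner, tape, pen_mug, brayer, ruler, cutter from where it was at the start of the episode below 0.02 m); the robot touches nothing.
It fails at once if the mains is switched on while the guard is open (value of joint mains above 0.2 rad and value of joint guard above 0.06 rad).
It fails at once if the run key is pressed while the mains is off (value of joint run above 0.0025 m and value of joint mains below 0.3 rad).
It fails at once if the heat rocker is tipped over or the stop key pressed (value of joint heat above 0.2 rad or value of joint stop above 0.0025 m).
It fails at once if the guard is lifted further open (value of joint guard above 1.1 rad).
It fails at once if a bystander is lifted or shifted more than 20 mm (distance of any of loupe, cleaner, tape, pen_mug, brayer, ruler, cutter from where it was at the start of the episode above 0.02 m).
It also fails if it takes over 48 s, if anything falls off the work surface, if the arm or the gripper's body presses on something with over 40 N, if the wrist force passes 120 N, or if a joint passes its speed limit or range.

## Working session

There is one attempt and no reset: what is moved stays moved. The work goes in short steps, each a Python script; the robot and the scene stay as the last script left them, time stands still between calls to the robot, and variables do not carry over. Pictures are saved under pics/ and viewed, at most 10 in all, crops included, and the job is handed in when it is done.

```bash
mkdir -p pics
python3 - <<'E'
from rig import env,kin,sensors,cams
import cv2,numpy as np
for n in("top","side"):
    f=cams.grab_frame(n); cv2.imwrite(f"pics/{n}0.png",f["frame"][:,:,::-1])
    print(n,[f[k] for k in("fx","fy","cx","cy")],np.round(f["cam_to_world"],4).tolist(),[k for k in f])
o=sensors.get_obs();print(o["time"],o["tool_pos"],o["tcp_rot"],o["width"])
E
```

```text
top [490.3408274012347, 490.3408274012347, 327.23095124450134, 195.39035095410983] [[-0.0249, 0.9931, -0.1144, 0.311], [-0.9996, -0.026, -0.0086, -0.0123], [-0.0115, 0.1142, 0.9934, 1.6309], [0.0, 0.0, 0.0, 1.0]] ['frame', 'fx', 'fy', 'cx', 'cy', 'cam_to_world']
side [369.0129489998608, 369.0129489998608, 324.01959072318823, 204.17366642533713] [[0.9992, 0.0346, -0.0175, 0.4568], [-0.0337, 0.5504, -0.8342, -1.0192], [-0.0192, 0.8342, 0.5512, 0.8085], [0.0, 0.0, 0.0, 1.0]] ['frame', 'fx', 'fy', 'cx', 'cy', 'cam_to_world']
0.1 [ 0.20428339 -0.69520223  0.21787823] [-3.14029214e+00  1.28721712e-04  2.85912639e-01] 0.0928048357991563
```

View pics/top0.png

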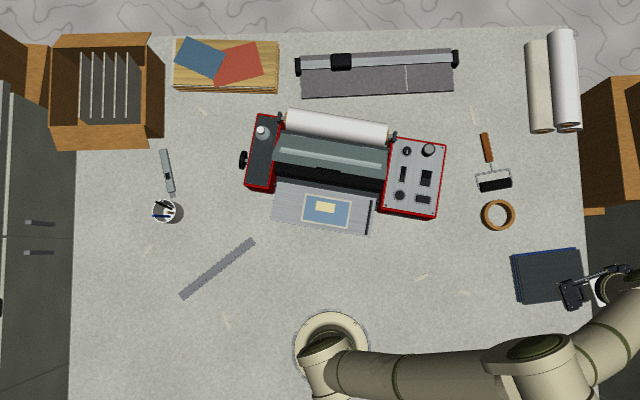

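View pics/side0.png

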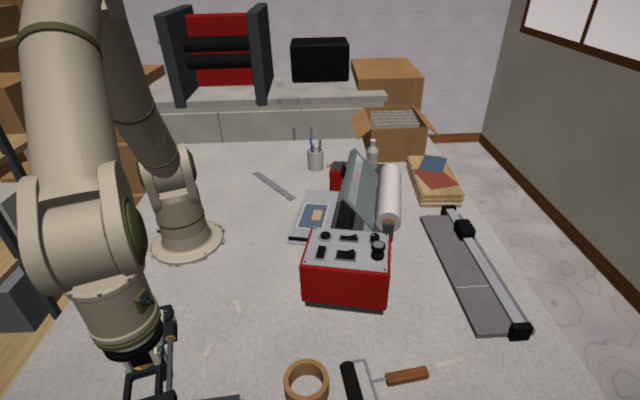

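The top view shows the laminator with run key ~(399,195), stop ~(423,199), heat ~(403,173), mains ~(426,178), knob ~(407,152) and loupe ~(428,150). The guard is raised. I'll zoom in on both views.

Run:
```python
import cv2,numpy as np
a=cv2.imread("pics/top0.png")[125:225,375:455]; b=cv2.imread("pics/side0.png")[215:315,295:400]
a=cv2.resize(a,None,fx=5,fy=5,interpolation=cv2.INTER_CUBIC);b=cv2.resize(b,None,fx=3.75,fy=3.75,interpolation=cv2.INTER_CUBIC)
c=np.zeros((500,800,3),np.uint8);c[:,:400]=a;c[:375,400:400+b.shape[1]]=b
cv2.imwrite("pics/crop.png",c)
```

```text
(no output)
```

View pics/crop.png

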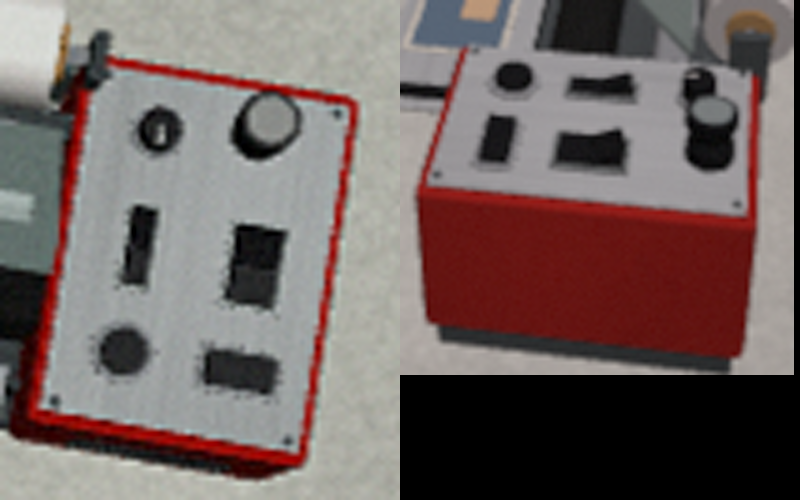

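The crop shows the controls clearly. Top pixels: run (399.8,195.2), stop (423,199), heat (403,174.2), mains (426.2,178). Side pixels: (325.4,235.5), (321.1,252.1), (348.9,238.2), (345.9,254.7). Next I fit the machine pose to these.

```bash
cat > fit.py <<'E'
import numpy as np
from scipy.optimize import least_squares
from rig import env,kin,sensors,cams
def proj(f,P):
    T=np.linalg.inv(f["cam_to_world"]);c=(T[:3,:3]@np.asarray(P).T).T+T[:3,3]
    return np.c_[f["cx"]+f["fx"]*c[:,0]/-c[:,2], f["cy"]+f["fy"]*-c[:,1]/-c[:,2]]
def W(p,M):
    M=np.atleast_2d(M).astype(float);c,s=np.cos(p[2]),np.sin(p[2])
    return np.c_[p[0]+c*M[:,0]-s*M[:,1],p[1]+s*M[:,0]+c*M[:,1],M[:,2]]
M=np.array([[-65,-180,181],[-65,-250,181],[0,-180,177],[0,-250,177]])/1e3
E
python3 - <<'E'
from fit import *
F=[cams.grab_frame(n) for n in("top","side")]
px=[np.array([[399.8,195.2],[423,199],[403,174.2],[426.2,178]]),np.array([[325.4,235.5],[321.1,252.1],[348.9,238.2],[345.9,254.7]])]
for use in([0],[1],[0,1]):
    r=least_squares(lambda p:np.concatenate([(proj(F[i],W(p,M))-px[i]).ravel() for i in use]),[.7,0,-.1])
    print(use,r.x,np.round(r.fun,1))
p=r.x;np.save("pose.npy",p)
for th in(.5,.6,.7,.8,.9,1.0):
    c,s=np.cos(th),np.sin(th)
    L=np.array([[.06-.13*c,-.124,.166+.13*s],[.06-.13*c,.204,.166+.13*s]])
    print(th,[np.round(proj(f,W(p,L)),0).tolist() for f in F])
print(W(p,[[-.005,.04,.17],[.015,-.25,.18],[-.065,-.18,.181]]))
E
```

```text
[0] [ 0.57184535 -0.05142318 -0.19646417] [-0.  -0.   0.1  0.2 -0.  -0.1 -0.1 -0. ]
[1] [ 0.57197275 -0.05848395 -0.18671446] [-0.2 -0.4  0.  -0.2 -0.1  0.   0.3  0.5]
[0, 1] [ 0.57216347 -0.05377478 -0.19157475] [ 0.9 -0.4  1.1 -0.4  0.8 -0.5  0.8 -0.5 -0.5 -1.5 -0.4 -1.6 -0.5 -1.1
 -0.3 -0.7]
0.5 [[[384.0, 186.0], [272.0, 168.0]], [[332.0, 209.0], [345.0, 157.0]]]
0.6 [[[385.0, 183.0], [272.0, 165.0]], [[334.0, 206.0], [347.0, 154.0]]]
0.7 [[[386.0, 180.0], [272.0, 161.0]], [[337.0, 203.0], [349.0, 152.0]]]
0.8 [[[387.0, 176.0], [273.0, 158.0]], [[340.0, 200.0], [351.0, 149.0]]]
0.9 [[[388.0, 173.0], [273.0, 154.0]], [[344.0, 198.0], [354.0, 147.0]]]
1.0 [[[388.0, 168.0], [273.0, 150.0]], [[347.0, 195.0], [357.0, 145.0]]]
[[ 0.57487114 -0.01355453  0.17      ]
 [ 0.53928778 -0.30205726  0.18      ]
 [ 0.47407969 -0.21810546  0.181     ]]
```

Run:
```python
import cv2,numpy as np
a=cv2.imread("pics/top0.png")[90:240,235:400]; b=cv2.imread("pics/side0.png")[135:245,280:410]
a=cv2.resize(a,None,fx=2.4,fy=2.4,interpolation=cv2.INTER_CUBIC);b=cv2.resize(b,None,fx=3,fy=3,interpolation=cv2.INTER_CUBIC)
c=np.zeros((370,800,3),np.uint8);c[:a.shape[0],:a.shape[1]]=a;c[:b.shape[0],400:400+b.shape[1]]=b
cv2.imwrite("pics/crop2.png",c)
```

```text
(no output)
```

View pics/crop2.png

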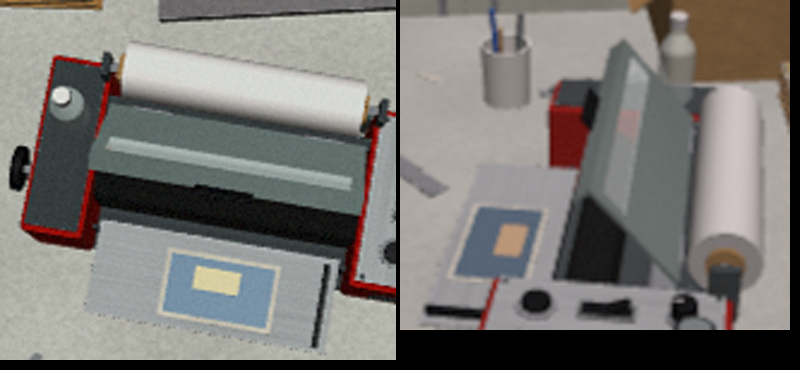

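The fit agrees between cameras to about 4 mm. The side view shows the guard's front lip running (344,198) to (355,149), which puts it at roughly 0.9 rad. Pushing it shut now.

```bash
cat >> fit.py <<'E'
p=np.array([.572,-.0545,-.192]); A=[np.pi,0,p[2]]
def at(x,y,z): return W(p,[[x/1e3,y/1e3,z/1e3]])[0]
def rep(t,*a):
    o=sensors.get_obs();print(t,*a,round(o["time"],2),np.round(o["tool_pos"],4),np.round(o["contact_force"],1))
E
python3 - <<'E'
from fit import *
import cv2
env.grasp(5); rep("shut")
env.line_to(np.array([.204,-.695,.36]),.3)
env.move_to(at(-5,40,330),A); rep("above")
h=env.line_to(at(-5,40,163),.08,force_limit=18); rep("push",h)
env.pause(.2)
env.line_to(at(-5,40,230),.2); rep("up")
env.move_to(at(15,-250,240),A); rep("mains")
for n in("top","side"): cv2.imwrite(f"pics/{n}1.png",cams.grab_frame(n)["frame"][:,:,::-1])
a=cv2.imread("pics/top1.png")[90:240,235:455]; b=cv2.imread("pics/side1.png")[135:315,280:410]
c=np.zeros((540,800,3),np.uint8);c[:273,:400]=cv2.resize(a,(400,273));c[:,400:790]=cv2.resize(b,(390,540));cv2.imwrite("pics/c1.png",c)
E
```

```text
shut 1.65 [ 0.2044 -0.6956  0.2186] [ 0.   0.8 -0. ]
above 5.01 [ 0.5748 -0.0152  0.3299] [0.2 0.1 0.2]
push True 6.81 [ 0.5743 -0.0143  0.1703] [-2.5 -0.6 10.1]
up 7.46 [ 0.5751 -0.0145  0.2304] [-0.8  0.7  0.3]
mains 8.57 [ 0.5396 -0.3009  0.2396] [1.3 0.5 0.1]
```

View pics/c1.png

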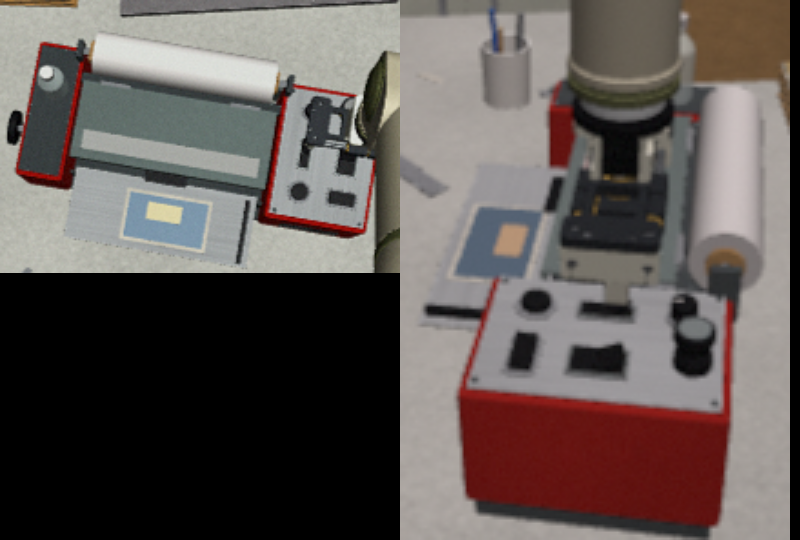

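The guard lies flat and shut; the push stopped at z 0.170. The fingertip (side ~(352,236)) hangs above the mains' far half (~(351,252)). Pressing the mains.

Run:
```python
from fit import *
import cv2
env.line_to(at(15,-250,200),.15)
h=env.line_to(at(15,-250,172),.03,force_limit=12); rep("press",h)
env.pause(.2)
env.line_to(at(15,-250,225),.15); rep("up")
env.move_to(at(-65,-180,215),A); rep("over run")
for n in("top","side"): cv2.imwrite(f"pics/{n}2.png",cams.grab_frame(n)["frame"][:,:,::-1])
b=cv2.imread("pics/side2.png")[195:295,290:410]
cv2.imwrite("pics/c2.png",cv2.resize(b,(600,500)))
```

```text
press True 9.84 [ 0.5405 -0.3032  0.1772] [-0.9  0.5  7.3]
up 10.51 [ 0.5385 -0.3027  0.2244] [-0.7 -0.3 -0.7]
over run 11.02 [ 0.4733 -0.2183  0.2143] [ 0.2 -0.2  1. ]
```

View pics/c2.png

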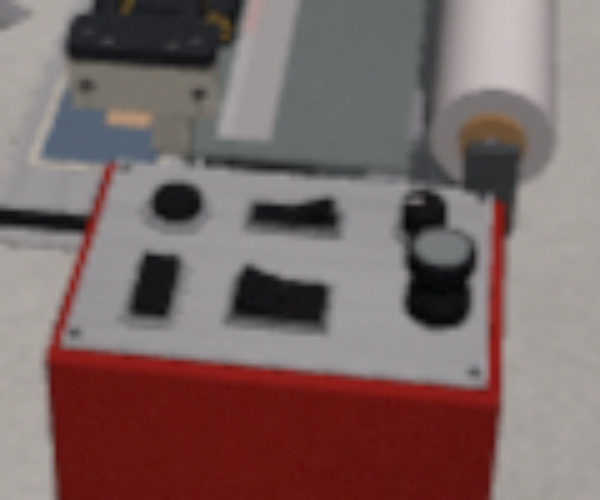

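The mains rocker now has its near end up at (255,280) and its far half level, so it is on. Heat is still off, and the finger is over the run key (~(175,200)). Pressing run.

Run:
```python
from fit import *
import cv2
env.line_to(at(-65,-180,192),.15)
h=env.line_to(at(-65,-180,174.5),.02,force_limit=12); rep("press",h)
env.pause(.2); rep("hold")
env.line_to(at(-65,-180,260),.2); rep("up")
env.move_to([.42,-.45,.36],A); rep("away")
for n in("top","side"): cv2.imwrite(f"pics/{n}3.png",cams.grab_frame(n)["frame"][:,:,::-1])
b=cv2.imread("pics/side3.png")[135:295,280:410];a=cv2.imread("pics/top3.png")[90:310,140:540]
c=np.zeros((480,790,3),np.uint8);c[:,:390]=cv2.resize(b,(390,480));c[:220,390:]=a;cv2.imwrite("pics/c3.png",c)
```

```text
press True 12.18 [ 0.4739 -0.2189  0.1763] [-1.5  0.8  8.3]
hold 12.38 [ 0.4739 -0.2189  0.1763] [-2.3 -0.2  7.5]
up 12.95 [ 0.4734 -0.2188  0.2593] [-0.1 -0.2 -0.7]
away 13.96 [ 0.4207 -0.4482  0.3588] [-0.3  0.6 -0.8]
```

View pics/c3.png

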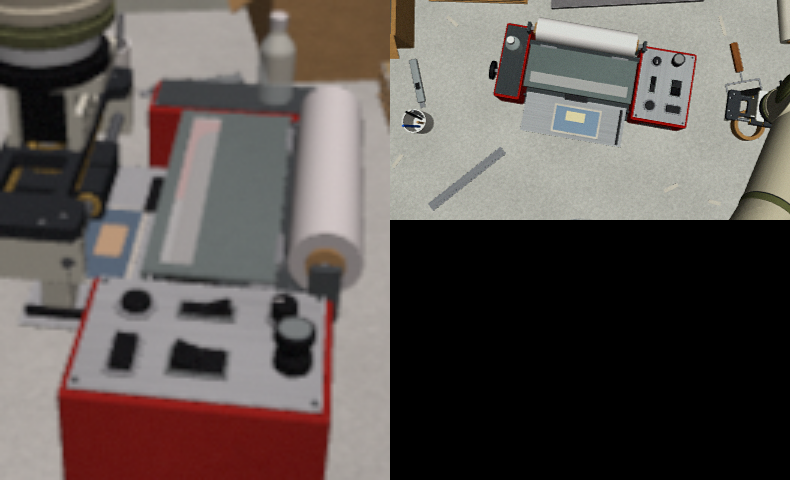

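The run key went fully in (z 0.176) and has sprung back. The guard is shut, mains on, heat off, bystanders are in place and the arm is clear.

```bash
python3 -c "
from rig import order
print(order.sign_off())"
```

```text
the job is handed in; nothing more can be done
None
```

The job is handed in at about 14 s of the 48 s: guard shut, mains on, run key pressed fully in and released, heat off, stop key not touched and bystanders in place in the last pictures; sign-off returned no verdict.

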